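# Pack a specimen cup in the transport pod and hold the bayonet lid home for sealing

### The arm

A 7-joint arm with a two-finger parallel gripper is mounted at the origin on the work surface; the furniture and walls round the work are solid. World frame = base frame: x ahead of the robot, y to its left, z up, the work surface at z = 0. Lengths are in m, angles in rad, forces in N, time in s.
With the tool pointing down it reaches from about 0.4 to 0.875 m from the base axis. Payload 19.3 kg.
Tool frame: the origin (TCP) lies at the very end of the fingers, on their centre line; the grasp point (between the pads) lies 19 mm behind it; z points along the fingers, y is the direction in which the jaws open and shut (so a half turn about z gives the same grasp; the last joint's range is limited). The gripper opens to 85 mm and grips with 20 to 120 N. Pads are 22 mm wide; open, the fingers measure 114 mm over their backs; the gripper's body (76 mm by 85 mm) begins 54 mm behind the grasp point. The pads swing forward as they close: fully open they stand 13 mm farther back than shut.
Start: joints at [-1.174, 0.521, -0.036, 1.599, 0.021, 1.021, -0.113], TCP at [0.281, 0.558, 0.231] pointing down, gripper open.
Joint ranges: [-2.91, 2.91], [-0.3, 2.13], [-1.5, 1.42], [0.17, 2.43], [-1.26, 4.41], [0.16, 1.93], [-2.52, 2.52]. Speed limits (rad/s): [1.89, 1.89, 2.39, 2.39, 3.01, 3.01, 3.01].

### API

Orientations are given as [roll, pitch, yaw] about the fixed x, y, z axes, in that order (R = Rz(yaw) Ry(pitch) Rx(roll)).
In Python, from workcell import bot gives the robot as it stands.
- The arm moves only by the tool carry_out, never from a script. Its argument "targets" is a list of rows, each a list of 7 numbers: the shift along the tool's x, y, z in mm, then the turn, a rotation vector about the tool's x, y, z in units of 6 degrees (1.0 is 6 degrees), then the closure in counts, from 0 (fully open) to 255 (shut). A call has 1 to 5 rows; each row shifts and turns the commanded pose from where the row before left it, along the tool's axes as they then stand; what a row does not reach is not made up. A row lasts 1/12 s, in which the tool goes at most 41.7 mm and 7.16 degrees, less where a joint would pass 70% of its speed; a pose out of reach is approached as far as the arm can. A call is refused whole if a number of a shift passes 41.7 or a number of a turn 1, either way. A call with a gripper value outside its range is refused whole. The fingers move at their own pace and stop on an object; "force" is the grip in N (left out, the last holds). Time passes only in rows, so rows that do not move let the fingers close. It gives the time, the measured TCP pose, the force and the opening at its end, in the units of the state.
- bot.observe(): the state, without advancing time (a new reading comes with each control period).
- bot.grab_frame(name): name is "scene" or "top"; returns a dict with "color" (420x560x3 uint8, red, green, blue), "z_map" (420x560 float32, m along the optical axis (not along the pixel's ray), 0 where there is no reading), "K" (3x3 intrinsics, pixels), "cam_to_world" (4x4, takes a point from camera to world coordinates). Camera axes: x right, y down, z forward; pixel columns grow to the right and rows downward; lengths in m; the calibration is good to about 2 mm. A picture is of the moment at which its call begins.
- bot.job_done(): hands the job in, once; it reports no verdict.
The state is a dict: "clock": time; "qpos": joint angles; "qd": joint speeds; "joint_efforts": joint torques, N m; "position": TCP position; "tool_rot": TCP orientation; "force": force on the tool from outside, world axes, zero at the start; "moment": the same for the moment, N m; "grip_width": finger opening in m.
Only numpy, scipy, OpenCV 4.12 (cv2) and the standard library are available. Lean on these libraries where they do the work, as an engineer would, in place of code of your own. Each camera call takes 0.05 s, during which the arm holds its last target. There are 200 camera calls.

### The job

Pack the specimen for the courier: set the capped specimen cup that stands on its own near the white transport pod upright in the pod's round pocket, without dropping it, and let go. Then lower the blue lid over it with its two ears through the notches in the collar, push it right down against its spring and turn it clockwise (from above) a quarter turn to the stop. Finish while still holding the handle, with the lid pressed fully down and turned home so that I can thread the tamper seal, and leave the open cup, the timer and the test cassette where they are.

Things in the scene. Friction and masses are not known exactly. Their poses are not given: they have to be found in the camera images.
- specimen_cup: The cup to pack: closed clear specimen cup with ribbed amber-yellow screw lid, 68 mm across the lid (z 45 to 62 mm), body 62 mm across, 62 mm high, about 30 g. Stands upright and loose, apart from the group of like cups at the far left. Origin: centre of its underside, z up.
- pod: Base of the transport pod: low white round pot on a black rubber foot, 120 mm across, 40 mm high, fixed (does not slide or turn); its yaw varies. Origin: centre of its underside, z up. The lid is locked when the lid's ears, and so its handle, lie along the pod's x axis, against the end stops. A ledge at z = 22 mm rings the pocket; on it the lid's lower edge rests when fully down.
- pod_pocket (a point): Centre of the floor of the pod's pocket (black disc), 10 mm above the pod's origin. The pocket is 67 mm across, 12 mm deep, with a chamfered mouth of 71 mm. A packed cup stands on this floor with its top 72 mm above the pod's origin, 32 mm above the collar.
- pod_notch (a point): Middle of one of two opposite blue-backed notches, 21 mm wide, in the pod's collar, at the collar's top (z = 40 mm), radius 51 mm, 80 degrees counter-clockwise from above of the pod's +x axis. The collar is 95 mm across inside, z 34 to 40 mm. Below, tracks 12 mm high run 80 degrees clockwise from the notches to the stops.
- pod_eye (a point): Foot of the steel wire eye on the collar's +x side (a like one is on the -x side), 18 mm high, reaching z = 60 mm and radius 60 mm from the pod's axis, 6 mm clockwise of the x axis. At the end of the turn the lid's own wire eye stands beside it.
- pod_lid: The lid: upright blue drum, 91 mm across, 62 mm high, open below, standing loose on the sheet on its open end, about 190 g. Origin: centre of its lower edge, z up. It has 2 mm of play all round in the collar. Half a turn makes no difference. Above each ear a wire eye (z 22 to 36 mm) reaches to radius 59 mm.
- lid_grip (a point): Middle of the black bar handle on the lid, 74 mm above the lid's origin. The bar is 66 mm long along the lid's x axis, 20 mm wide along its y axis, from 62 mm (the drum's flat top) to 86 mm above the lid's origin; grasp it across its width.
- lid_ear (a point): Tip of the ear on the lid's +x side (a like one at -x), at mid thickness, 53 mm from the lid's axis, 3 mm above its origin. Ears are 16 mm wide, 6 mm thick, in line with the handle, flush with the lower edge. They pass under the collar only while the lid's origin is less than 28 mm above the pod's; fully down it is 22 mm.
- pad (a joint): How far the sprung pad inside the lid is pushed in (m): 0 free, 0.012 with the lid fully down on a packed cup. It meets the cup when the lid's origin is 34 mm above the pod's; 1.8 N at 0, 0.9 N/mm, so 13 N fully down. Let go, a turned lid rises 6 mm, until its ears meet the collar.
- open_cup: Bystander: open specimen cup without lid, 63 mm across, 57 mm high. Origin: centre of its underside.
- timer: Bystander: flat grey bench timer, 66 x 66 x 18 mm. Origin: centre of its underside.
- test_strip: Bystander: flat white and blue test cassette, 31 x 100 x 5 mm. Origin: centre of its underside.
There are look-alikes about, which are no part of the job. Leave any turquoise look-alike of the pod_lid alone.

How it is judged:
By the outcome, as a careful person would: the job done as asked, in the order asked, and still so for the second after the job is handed in, while the arm keeps its last pose, push and grip.
It also fails if it takes over 51 s, if anything falls off the work surface, if the arm or the gripper's body presses on something with over 40 N, if the wrist force passes 120 N, or if a joint passes its speed limit or range.

## Working session

There is one attempt and no reset: what is moved stays moved. The work goes in short steps, Python scripts to look and compute and a tool call to move; the robot and the scene stay as the last step left them, time stands still between calls to the robot, and variables do not carry over. Pictures are saved under pics/ and viewed, about 8 in all and at most 12, crops included, and the job is handed in when it is done.

Besides the shell and the picture viewer there is one more tool, called as name([rows], argument=value, ...), one row to a line, values as JSON. carry_out: Moves the arm, as the interface text tells. Its arguments: {"type":"object","properties":{"targets":{"type":"array","items":{"type":"array","items":{"type":"number"}}},"force":{"type":"number"}},"required":["targets"]}

```bash
mkdir -p pics; ls; cat > h.py <<'E'
import numpy as np, cv2, pickle
from workcell import bot
def grab(n, save=None):
    f=bot.grab_frame(n)
    pickle.dump(f,open(f'{n}.pkl','wb'))
    if save: cv2.imwrite(f'pics/{save}.png', f['color'][...,::-1])
    return f
def load(n): return pickle.load(open(f'{n}.pkl','rb'))
def ray(f,u,v,z):
    "pixel -> world point on plane z"
    T=f['cam_to_world']; d=T[:3,:3]@np.linalg.solve(f['K'],[u,v,1.]); o=T[:3,3]
    return o+d*(z-o[2])/d[2]
def cloud(f):
    h,w=f['z_map'].shape; u,v=np.meshgrid(np.arange(w),np.arange(h)); Z=f['z_map']
    P=np.stack([u*Z,v*Z,Z],-1)@np.linalg.inv(f['K']).T
    return P@f['cam_to_world'][:3,:3].T+f['cam_to_world'][:3,3]
def proj(f,p):
    T=np.linalg.inv(f['cam_to_world']); c=T[:3,:3]@np.asarray(p)+T[:3,3]; q=f['K']@c; return q[:2]/q[2]
E
python3 - <<'E'
from h import *
a=grab('scene'); b=grab('top')
cv2.imwrite('pics/s1.png',cv2.resize(a['color'][...,::-1],(800,600)))
cv2.imwrite('pics/t1.png',cv2.resize(b['color'][...,::-1],(800,600)))
for f in(a,b): print(f['K'],f['cam_to_world'].round(3))
print(bot.observe())
E
```

```text
pics
[[504.48175983   0.         284.42821385]
 [  0.         504.48175983 209.14208493]
 [  0.           0.           1.        ]] [[ 0.805 -0.314  0.504 -0.194]
 [-0.594 -0.449  0.668 -0.892]
 [ 0.017 -0.837 -0.548  0.838]
 [ 0.     0.     0.     1.   ]]
[[515.25626701   0.         278.74366672]
 [  0.         515.25626701 214.08904795]
 [  0.           0.           1.        ]] [[ 1.900e-02 -9.950e-01  9.300e-02  3.840e-01]
 [-1.000e+00 -1.900e-02  1.000e-03  2.100e-02]
 [ 1.000e-03 -9.300e-02 -9.960e-01  1.393e+00]
 [ 0.000e+00  0.000e+00  0.000e+00  1.000e+00]]
{'clock': 0.1, 'qpos': array([-1.17420151,  0.52193905, -0.03633599,  1.59992903,  0.02123087,
        1.02111819, -0.11281752]), 'qd': array([-0.00040433, -0.0012074 ,  0.00195563, -0.00138341,  0.00037616,
        0.00079302,  0.00050005]), 'joint_efforts': array([ 3.89812456e-03, -9.28488779e+01,  1.98395781e+00, -3.70541489e+01,
        1.80675258e-02,  5.28004370e-03, -1.79128477e-05]), 'position': array([0.28116645, 0.55785337, 0.23080064]), 'tool_rot': array([-3.14058915e+00,  9.26667196e-05,  2.67479255e+00]), 'force': array([-0.26928799,  1.12488926, -0.42055898]), 'moment': array([-0.01160353, -0.01953626,  0.05331041]), 'grip_width': 0.08553060099837853}
```

View pics/s1.png

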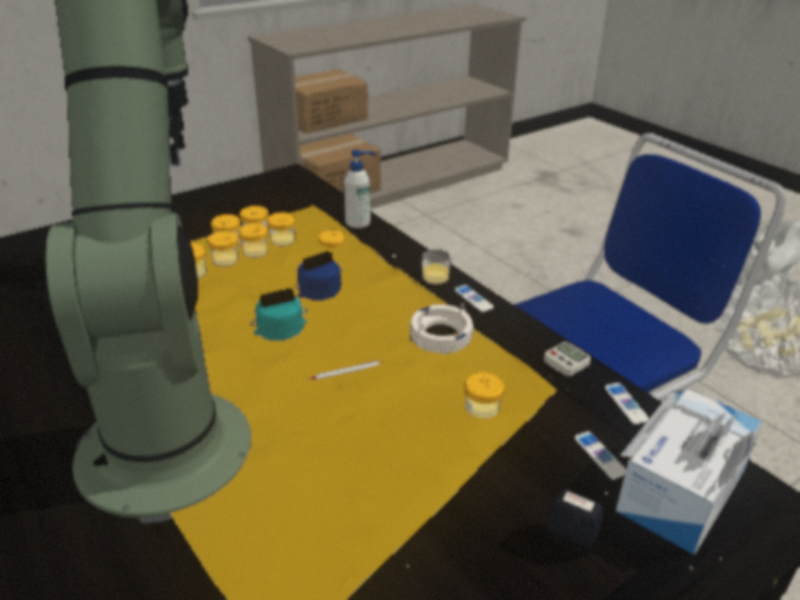

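View pics/t1.png

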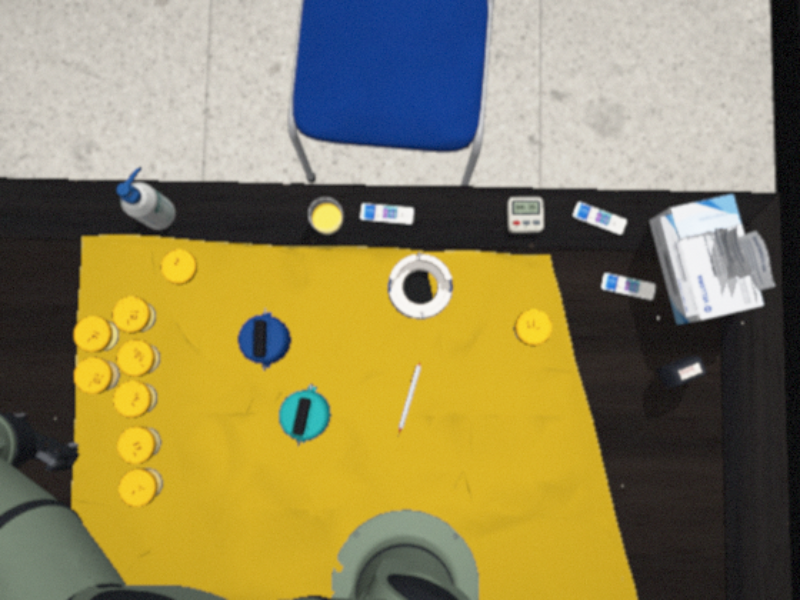

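Top view (800×600 scale): the candidates are as follows.
- **Cup:** the lone closed cup at (533,327) near the pod, the group of like cups at the far left (about 75–155, 300–490), and a flat loose lid at (178,266). I choose (533,327).
- **Lid:** blue at (264,341), turquoise look-alike at (304,415). I choose blue.
- **Pod:** at (420,287).

Next is one close crop of the three chosen things, with measurements.

```bash
python3 - <<'E'
from h import *
t=load('top'); s=load('scene')
def crop(f,u,v,r): 
    u,v=int(u),int(v); return cv2.resize(f['color'][v-r:v+r,u-r:u+r,::-1],(266,266),interpolation=cv2.INTER_CUBIC)
C=cloud(t)
ptop=[(294,201),(185,239),(373,229)]
row1=[crop(t,u,v,30) for u,v in ptop]
W=[C[v,u] for u,v in ptop]
W=[ray(t,u,v,z) for (u,v),z in zip(ptop,(.03,.07,.06))]
row2=[crop(s,*proj(s,w),30) for w in W]
cv2.imwrite('pics/c1.png',np.vstack([np.hstack(row1),np.hstack(row2)]))
hsv=cv2.cvtColor(t['color'],cv2.COLOR_RGB2HSV)
for n,(u,v),zr in (('pod',ptop[0],(.033,.046)),('lid',ptop[1],(.054,.069)),('bar',ptop[1],(.077,.1)),('cup',ptop[2],(.054,.07))):
    m=np.zeros(hsv.shape[:2],bool); m[v-33:v+33,u-33:u+33]=1
    m&=(C[...,2]>zr[0])&(C[...,2]<zr[1]); p=C[m]
    (cx,cy),r=cv2.minEnclosingCircle(p[:,:2].astype(np.float32))
    print(n,m.sum(),p[:,2].mean().round(4),'circ',cx,cy,r,'rect',cv2.minAreaRect(p[:,:2].astype(np.float32)),'mean',p.mean(0))
E
```

```text
pod 493 0.0392 circ 0.5490409731864929 -0.01642758585512638 0.059743817895650864 rect ((0.5490444898605347, -0.017364636063575745), (0.11659292131662369, 0.11683614552021027), 45.550636291503906) mean [ 0.54893048 -0.0168244   0.03920859]
lid 674 0.0608 circ 0.4432258903980255 0.2690121829509735 0.04521149769425392 rect ((0.4432176947593689, 0.269527405500412), (0.08578306436538696, 0.08872432261705399), 1.3051245212554932) mean [0.44316457 0.26724991 0.06078352]
bar 211 0.0847 circ 0.4441774785518646 0.2688305675983429 0.03266492113471031 rect ((0.44439759850502014, 0.2699325680732727), (0.06391189247369766, 0.020829293876886368), 1.186911702156067) mean [0.44348339 0.26906499 0.0847364 ]
cup 503 0.0606 circ 0.4742521047592163 -0.22295860946178436 0.03328152373433113 rect ((0.47346562147140503, -0.22298051416873932), (0.06491970270872116, 0.06346163153648376), 2.786966323852539) mean [ 0.47399813 -0.22253846  0.0606161 ]
```

View pics/c1.png

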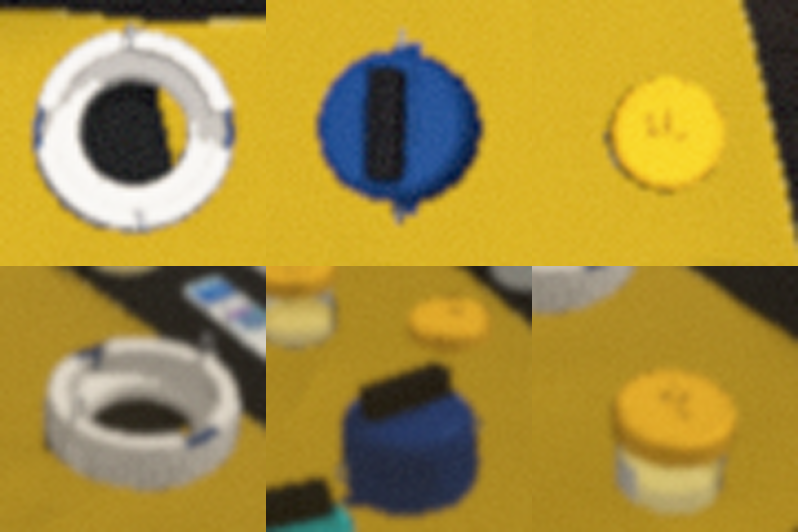

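The crop confirms three things. The lone cup is closed with an amber lid. The blue lid's bar runs nearly along world x. The pod's notches are at left and right (crop 38,127 / 230,128), with its eyes at top and bottom. There is a yellow patch on the right of the pocket (172,128), so I'll check its depth and get the notch angle.

```bash
python3 - <<'E'
from h import *
t=load('top'); s=load('scene'); C=cloud(t)
hsv=cv2.cvtColor(t['color'],cv2.COLOR_RGB2HSV)
def sub(m,u,v,r=33):
    k=np.zeros_like(m); k[v-r:v+r,u-r:u+r]=m[v-r:v+r,u-r:u+r]; return k
blue=sub((hsv[...,0]>100)&(hsv[...,0]<130)&(hsv[...,1]>70),294,201)
n,l,st,c=cv2.connectedComponentsWithStats(blue.astype(np.uint8))
ctr=np.array([.549,-.0168])
for i in range(1,n):
    p=ray(t,*c[i],.036)[:2]; d=p-ctr; print('blue',st[i,4],c[i],p,np.hypot(*d),np.degrees(np.arctan2(d[1],d[0])))
print('depth row across pocket z(mm):'); print((C[201,268:322,2]*1000).round().astype(int)); print((C[201,268:322,1]*1000).round().astype(int))
print(hsv[201,268:322,0]); 
# scene pod ring & lid
S=cloud(s)
for n,w,zr in (('pod',(.549,-.017),(.034,.045)),('bar',(.444,.269),(.078,.1)),('cup',(.474,-.223),(.057,.07))):
    m=(np.hypot(S[...,0]-w[0],S[...,1]-w[1])<.075)&(S[...,2]>zr[0])&(S[...,2]<zr[1]); p=S[m]
    print(n,m.sum(),p.mean(0).round(4),cv2.minEnclosingCircle(p[:,:2].astype(np.float32)),cv2.minAreaRect(p[:,:2].astype(np.float32)))
# lid bar axis & drum in top by PCA; ears
m=sub(hsv[...,2]<60,185,239,30)&(C[...,2]>.077); p=C[m][:,:2]; q=p-p.mean(0); w,V=np.linalg.eigh(q.T@q); print('bar',m.sum(),p.mean(0),np.degrees(np.arctan2(*V[::-1,1])),)
m=sub((hsv[...,0]>100)&(hsv[...,0]<130)&(hsv[...,1]>100)&(C[...,2]>.056)&(C[...,2]<.07),185,239)
E
```

```text
blue 1 [315. 202.] [ 0.54481079 -0.07321814] 0.05657345567618611 -94.24658717535006
depth row across pocket z(mm):
[-3  7  5 28 40 16 20 21 23 19 21 23 23 21  8  7 11 10 13 11 12 11 10  9
 17  7 11  5  9  8 14  8 11 12  9  8 12 10 13 19 18 26 15 26 22 18 22 38
 30  7 13  4  9  6]
[ 52  49  47  44  41  38  36  33  30  28  25  22  20  17  14  11   9   6
   3   1  -2  -5  -7 -10 -13 -16 -18 -21 -24 -26 -29 -32 -34 -37 -40 -43
 -45 -48 -50 -53 -56 -58 -61 -63 -66 -69 -71 -73 -76 -81 -83 -86 -89 -92]
[ 24  23  23  19 116 123  17  18  12  12  15  15  19  19  23 150  75 100
  60  75  90 135 140  80  90  98 165  20  80 110 120 120 110  22  23  23
  24  23  19  16  23  23  15  15   9  16 150 113   0  22  24  23  23  24]
pod 332 [ 0.5472 -0.0247  0.0375] ((0.5491623878479004, -0.021468739956617355), 0.061921581625938416) ((0.5490514636039734, -0.022179074585437775), (0.11989408731460571, 0.11629584431648254), 53.15058517456055)
bar 93 [0.4418 0.2634 0.0825] ((0.4438621699810028, 0.25966039299964905), 0.034657321870326996) ((0.44389188289642334, 0.2641640305519104), (0.02512824535369873, 0.06822200864553452), 86.27579498291016)
cup 367 [ 0.4729 -0.2288  0.0596] ((0.47441303730010986, -0.22753658890724182), 0.03435323387384415) ((0.47461992502212524, -0.22801175713539124), (0.06675717979669571, 0.06240275129675865), 49.69013595581055)
bar 185 [0.44276036 0.26674772] 49.633821343000704
```

```bash
python3 - <<'E'
from h import *
out={}
for n in('top','scene'):
    F=[bot.grab_frame(n) for _ in range(8)]
    f=dict(F[0]); f['color']=np.mean([g['color'] for g in F],0).astype(np.uint8)
    Z=np.array([g['z_map'] for g in F]); Z[Z==0]=np.nan; f['z_map']=np.nan_to_num(np.nanmedian(Z,0))
    pickle.dump(f,open(n+'.pkl','wb')); out[n]=f
t,s=out['top'],out['scene']; C=cloud(t)
def crop(f,u,v,r): 
    u,v=int(u),int(v); return cv2.resize(f['color'][v-r:v+r,u-r:u+r,::-1],(400,400),interpolation=cv2.INTER_CUBIC)
cv2.imwrite('pics/c2.png',np.hstack([crop(t,294,201,26),crop(s,*proj(s,(.549,-.019,.03)),26)]))
print((C[195:212:4,283:312,2]*1000).round().astype(int))
hsv=cv2.cvtColor(t['color'],cv2.COLOR_RGB2HSV)
k=np.zeros(hsv.shape[:2],bool); k[168:234,261:327]=1
w=k&(hsv[...,1]<70)&(hsv[...,2]>100)
c=max(cv2.findContours(w.astype(np.uint8),0,1)[0],key=cv2.contourArea)
P=np.array([ray(t,*q[0],.040)[:2] for q in c],np.float32); print('white outline',cv2.minEnclosingCircle(P),cv2.fitEllipse(P))
ctr=np.array(cv2.fitEllipse(P)[0])
b=k&(hsv[...,0]>95)&(hsv[...,0]<135)&(hsv[...,1]>60)&(hsv[...,2]>40)
n,l,st,cc=cv2.connectedComponentsWithStats(b.astype(np.uint8))
for i in range(1,n):
    p=ray(t,*cc[i],.036)[:2]; d=p-ctr; print('blue',st[i,4],cc[i],p,np.hypot(*d),np.degrees(np.arctan2(d[1],d[0])))
for nm,(u,v),zr in (('pod',(294,201),(.035,.045)),('drum',(185,239),(.056,.068)),('bar',(185,239),(.077,.1)),('cup',(373,229),(.055,.068))):
    m=np.zeros(hsv.shape[:2],bool); m[v-33:v+33,u-33:u+33]=1
    m&=(C[...,2]>zr[0])&(C[...,2]<zr[1]); p=C[m][:,:2].astype(np.float32); h=cv2.convexHull(p)
    print(nm,m.sum(),C[m][:,2].mean(),cv2.minEnclosingCircle(p),cv2.fitEllipse(h),cv2.minAreaRect(p))
E
```

```text
[[ 8 10 10  8 11  9 10  8 12 11  9  9  9 11  9 12  9 12 11 11 10 11 19 21
  22 21 21 20 37]
 [11 11  9 10 10 11 11 11  7 10 13 11  9 10  9  9  8  8 10 11  9 10 10 22
  21 22 21 21 23]
 [10 12  9  9  9 12 11  8 11 10  9  9 10 10 10 13 10  9  7 10 12 12 10 20
  23 20 22 20 20]
 [12 10 10 12  9 12  9 10 10 14 11  9 10 10 11  8  9  9 12 10 11 10 23 24
  21 20 21 22 38]
 [22 19 21 19 11  9  9 11  9 10 10  8  9 10 12 11  9  9 19 21 21 22 18 23
  22 40 40 38 41]]
white outline ((0.5492789149284363, -0.016069168224930763), 0.06089518964290619) ((0.5489431023597717, -0.016585586592555046), (0.11693042516708374, 0.11872473359107971), 73.77653503417969)
blue 1 [315. 202.] [ 0.54481079 -0.07321814] 0.056783113649206324 -94.17331296863705
pod 492 0.03921512780924014 ((0.5489875674247742, -0.016039514914155006), 0.05948921665549278) ((0.5490036010742188, -0.016404248774051666), (0.11752774566411972, 0.11761797964572906), 64.82605743408203) ((0.5488883256912231, -0.016128499060869217), (0.1176246702671051, 0.11400766670703888), 1.1565536260604858)
drum 665 0.06107263612263593 ((0.44358333945274353,
[... 230 characters left out ...]
9433899), 46.33171463012695)
bar 217 0.0844041614681498 ((0.44437870383262634, 0.2691841125488281), 0.032773133367300034) ((0.4444628357887268, 0.26938533782958984), (0.02437257207930088, 0.07495655864477158), 90.85083770751953) ((0.444443017244339, 0.27004408836364746), (0.06391256302595139, 0.02082251012325287), 1.585215449333191)
cup 510 0.060517668658534196 ((0.47452741861343384, -0.22301903367042542), 0.033087506890296936) ((0.4746016561985016, -0.22299320995807648), (0.06466978788375854, 0.0648554340004921), 103.73077392578125) ((0.47462141513824463, -0.22289083898067474), (0.06235061213374138, 0.06296882778406143), 89.72137451171875)<stdin>:6: RuntimeWarning: All-NaN slice encountered
```

View pics/c2.png

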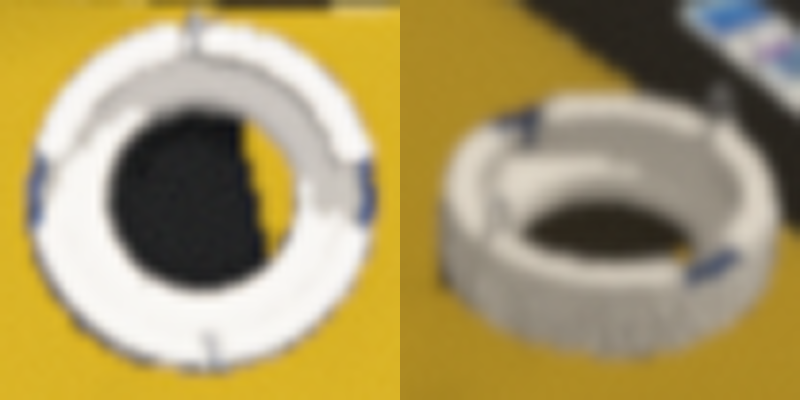

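The yellow patch lies level with the pocket floor (about 10 mm), so it is no obstacle. Notches are at crop (38,190) and (365,192), eyes at (195,22) and (210,350). That puts the notch line at about 90.3° and the pod's x axis at about 10.3°. I'll start moving.

carry_out([
  [-30, 0, 0, 0, 0, -0.9, 0],
  [-30, 0, 0, 0, 0, -0.9, 0],
  [-30, 0, 0, 0, 0, -0.9, 0],
  [-30, 0, 0, 0, 0, -0.9, 0],
  [-30, 0, 0, 0, 0, -0.9, 0],
], force=40)

```text
clock: 1.32
position: [0.4258, 0.5163, 0.2316]
tool_rot: [-3.142, 0.0, -3.133]
force: [-0.4, -0.1, 1.3]
grip_width: 0.0856
```

carry_out([
  [-2, -37, 0, 0, 0, 0, 0],
  [-2, -37, 0, 0, 0, 0, 0],
  [-2, -37, 0, 0, 0, 0, 0],
  [-2, -37, 0, 0, 0, 0, 0],
  [-2, -37, 0, 0, 0, 0, 0],
])

```text
clock: 1.73
position: [0.4349, 0.3305, 0.2313]
tool_rot: [3.142, 0.0, -3.137]
force: [1.5, 0.1, 0.5]
grip_width: 0.0853
```

carry_out([
  [-2, -37, 0, 0, 0, 0, 0],
  [-2, -37, 0, 0, 0, 0, 0],
  [-2, -37, 0, 0, 0, 0, 0],
  [-2, -37, 0, 0, 0, 0, 0],
  [-2, -37, 0, 0, 0, 0, 0],
])

```text
clock: 2.15
position: [0.4457, 0.1457, 0.2315]
tool_rot: [3.141, 0.0, -3.137]
force: [1.0, 1.3, 0.2]
grip_width: 0.0855
```

carry_out([
  [-2, -37, 0, 0, 0, 0, 0],
  [-2, -37, 0, 0, 0, 0, 0],
  [-2, -37, 0, 0, 0, 0, 0],
  [-2, -37, 0, 0, 0, 0, 0],
  [-2, -37, 0, 0, 0, 0, 0],
])

```text
clock: 2.57
position: [0.4565, -0.0394, 0.2316]
tool_rot: [3.142, 0.001, -3.137]
force: [0.9, 0.3, 0.3]
grip_width: 0.0851
```

carry_out([
  [-3.6, -37, 10, 0, 0, 0, 0],
  [-3.6, -37, 10, 0, 0, 0, 0],
  [-3.6, -37, 10, 0, 0, 0, 0],
  [-3.6, -37, 10, 0, 0, 0, 0],
  [-3, -37, 10, 0, 0, 0, 0],
])

```text
clock: 2.98
position: [0.4749, -0.2244, 0.181]
tool_rot: [-3.141, 0.0, -3.137]
force: [0.1, 1.0, -0.3]
grip_width: 0.0852
```

carry_out([
  [0, 0, 20, 0, 0, 0, 0],
  [0, 0, 20, 0, 0, 0, 0],
  [0, 0, 10, 0, 0, 0, 0],
  [0, 0, 0, 0, 0, 0, 0],
  [0, 0, 0, 0, 0, 0, 0],
])

```text
clock: 3.4
position: [0.475, -0.2222, 0.1316]
tool_rot: [3.141, -0.0, -3.137]
force: [0.2, -0.6, 1.8]
grip_width: 0.0858
```

```bash
python3 - <<'E'
from h import *
s=grab('scene'); t=grab('top'); print(bot.observe()['position'])
def crop(f,u,v,r): 
    u,v=int(u),int(v); return cv2.resize(f['color'][v-r:v+r,u-r:u+r,::-1],(400,400),interpolation=cv2.INTER_CUBIC)
cv2.imwrite('pics/c3.png',np.hstack([crop(t,*proj(t,(.474,-.223,.1)),45),crop(s,*proj(s,(.474,-.223,.1)),60)]))
E
```

```text
[ 0.47553601 -0.22240017  0.13239567]
```

View pics/c3.png

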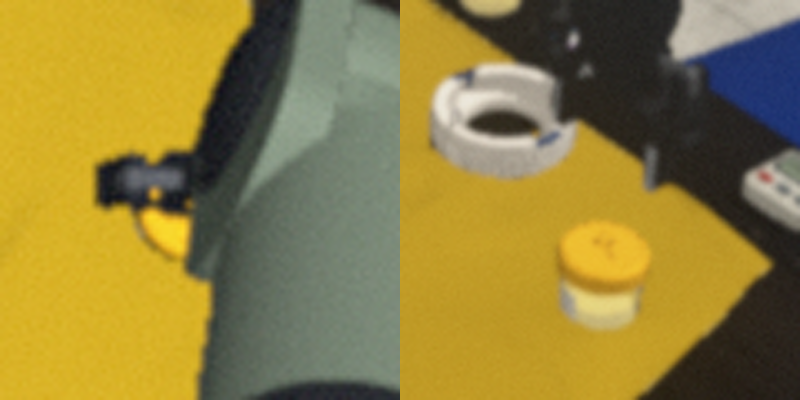

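The scene view shows the open fingers (about (570,80) and (655,150)) straddling the space above the cup at (605,270). The top view is hidden by the arm. Descending.

carry_out([
  [0, -1.5, 22, 0, 0, 0, 0],
  [0, 0, 22, 0, 0, 0, 0],
  [0, 0, 12, 0, 0, 0, 0],
  [0, 0, 10, 0, 0, 0, 0],
  [0, 0, 0, 0, 0, 0, 0],
])

```text
clock: 3.92
position: [0.4747, -0.2237, 0.0646]
tool_rot: [3.141, -0.001, -3.137]
force: [0.0, -0.2, -0.7]
grip_width: 0.0853
```

carry_out([
  [0, 0, 8, 0, 0, 0, 0],
  [0, 0, 8, 0, 0, 0, 0],
  [0, 0, 8, 0, 0, 0, 0],
  [0, 0, 8, 0, 0, 0, 0],
  [0, 0, 0, 0, 0, 0, 0],
])

```text
clock: 4.33
position: [0.4743, -0.2237, 0.0319]
tool_rot: [3.141, -0.002, -3.137]
force: [-0.4, -0.5, 0.1]
grip_width: 0.0857
```

```bash
python3 - <<'E'
from h import *
s=grab('scene','s2'); o=bot.observe(); print(o['position'],o['force'],o['grip_width'])
def crop(f,u,v,r): 
    u,v=int(u),int(v); return cv2.resize(f['color'][v-r:v+r,u-r:u+r,::-1],(500,500),interpolation=cv2.INTER_CUBIC)
cv2.imwrite('pics/c4.png',crop(s,*proj(s,(.474,-.223,.05)),36))
E
```

```text
[ 0.47444915 -0.22388246  0.03253763] [ 0.09543859 -0.43427504 -0.43893225] 0.0854504629210287
```

View pics/c4.png

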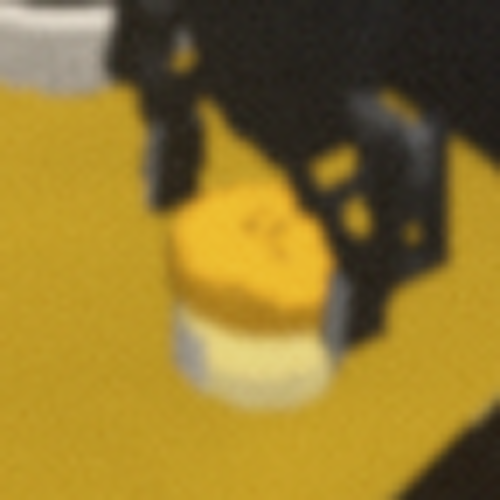

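Fingers straddle the cup, with the near pad tip (345,340) at the lid's lower edge. Closing gently.

carry_out([
  [0, 0, 0, 0, 0, 0, 120],
  [0, 0, 0, 0, 0, 0, 120],
  [0, 0, 0, 0, 0, 0, 120],
  [0, 0, 0, 0, 0, 0, 120],
  [0, 0, 0, 0, 0, 0, 120],
], force=30)

```text
clock: 4.8
position: [0.4751, -0.2242, 0.034]
tool_rot: [-3.141, 0.001, -3.137]
force: [-1.0, 1.4, 7.4]
grip_width: 0.0643
```

carry_out([
  [0, 0, 0, 0, 0, 0, 120],
  [0, 0, 0, 0, 0, 0, 120],
  [0, 0, 0, 0, 0, 0, 120],
])

```text
clock: 5.05
position: [0.4751, -0.2242, 0.034]
tool_rot: [-3.141, 0.001, -3.137]
force: [-1.9, 1.8, 7.8]
grip_width: 0.0641
```

carry_out([
  [0, 0, -15, 0, 0, 0, 120],
  [0, 0, -25, 0, 0, 0, 120],
  [0, 0, -25, 0, 0, 0, 120],
  [0, 0, -20, 0, 0, 0, 120],
  [0, 0, 0, 0, 0, 0, 120],
])

```text
clock: 5.47
position: [0.4765, -0.2248, 0.1222]
tool_rot: [-3.14, 0.005, -3.138]
force: [0.1, -0.3, -0.4]
grip_width: 0.0643
```

```bash
python3 - <<'E'
from h import *
s=grab('scene'); t=grab('top'); o=bot.observe(); print(o['position'],o['force'],o['grip_width'],o['tool_rot'])
def crop(f,u,v,r): 
    u,v=int(u),int(v); return cv2.resize(f['color'][v-r:v+r,u-r:u+r,::-1],(400,400),interpolation=cv2.INTER_CUBIC)
cv2.imwrite('pics/c5.png',np.hstack([crop(t,*proj(t,(.474,-.223,.13)),36),crop(s,*proj(s,(.474,-.223,.13)),40)]))
E
```

```text
[ 0.47534524 -0.22411346  0.11911845] [-0.23744063 -0.80297513  0.73854153] 0.06414833721288889 [-3.14102613e+00  1.85369504e-03 -3.13715457e+00]
```

View pics/c5.png

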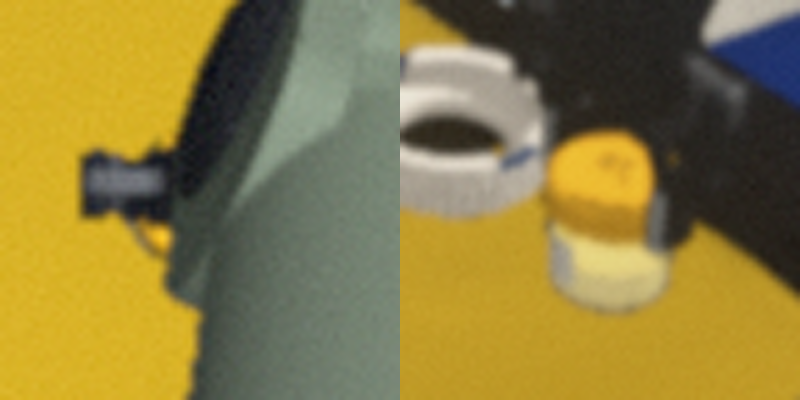

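```bash
python3 - <<'E'
from h import *
s=load('scene'); S=cloud(s); hsv=cv2.cvtColor(s['color'],cv2.COLOR_RGB2HSV)
m=(np.hypot(S[...,0]-.474,S[...,1]+.226)<.05)&(S[...,2]>.137)&(S[...,2]<.165)&(hsv[...,1]>120)&(hsv[...,2]>110)
p=S[m]; print(m.sum(),p.mean(0),cv2.minEnclosingCircle(p[:,:2].astype(np.float32)))
A=np.c_[p[:,:2]-p[:,:2].mean(0),np.ones(len(p))]; print('plane',np.linalg.lstsq(A,p[:,2],rcond=None)[0])
print('z hist',np.percentile(p[:,2],[5,25,50,75,95]))
q=S[(np.hypot(S[...,0]-.474,S[...,1]+.226)<.06)&(S[...,2]>.07)&(S[...,2]<.17)&(hsv[...,1]>50)&(hsv[...,2]>110)]; print('all z',np.percentile(q[:,2],[1,5,95,99]))
E
```

```text
373 [ 0.46627596 -0.22643218  0.14657644] ((0.4783274233341217, -0.2314315289258957), 0.04142635688185692)
plane [0.0570374  0.01538134 0.14657644]
z hist [0.13987389 0.14563289 0.14720519 0.14833444 0.1498676 ]
all z [0.08910162 0.09343121 0.14940119 0.15064964]
```

Cup held upright (near pad tip at (660,245) against the lid band). Its underside is about 86 mm up, 33 mm below the TCP. Moving over the pod.

carry_out([
  [-4, 10, 0, 0, 0, 0, 120],
  [-8, 21, 0, 0, 0, 0, 120],
  [-8, 23, 0, 0, 0, 0, 120],
  [-9, 25, 0, 0, 0, 0, 120],
  [-9, 25, 0, 0, 0, 0, 120],
])

```text
clock: 5.98
position: [0.5123, -0.118, 0.1173]
tool_rot: [3.141, -0.002, -3.137]
force: [0.1, -0.3, -0.7]
grip_width: 0.064
```

carry_out([
  [-9, 25, 0, 0, 0, 0, 120],
  [-9, 25, 0, 0, 0, 0, 120],
  [-8, 23, 0, 0, 0, 0, 120],
  [-7, 20, 0, 0, 0, 0, 120],
  [-3.5, 9.5, 0, 0, 0, 0, 120],
])

```text
clock: 6.4
position: [0.5487, -0.0134, 0.1172]
tool_rot: [3.141, -0.001, -3.134]
force: [-0.3, 0.2, -0.0]
grip_width: 0.0645
```

carry_out([
  [0, 0, 5, 0, 0, 0, 120],
  [0, 0, 10, 0, 0, 0, 120],
  [0, 0, 10, 0, 0, 0, 120],
  [0, 0, 5, 0, 0, 0, 120],
  [0, 0, 0, 0, 0, 0, 120],
])

```text
clock: 6.82
position: [0.5473, -0.0183, 0.0866]
tool_rot: [-3.141, -0.003, -3.139]
force: [-0.8, -0.2, -0.2]
grip_width: 0.0641
```

```bash
python3 - <<'E'
from h import *
s=grab('scene'); t=grab('top'); o=bot.observe(); print(o['position'],o['force'],o['grip_width'],o['tool_rot'])
def crop(f,u,v,r): 
    u,v=int(u),int(v); return cv2.resize(f['color'][v-r:v+r,u-r:u+r,::-1],(400,400),interpolation=cv2.INTER_CUBIC)
cv2.imwrite('pics/c6.png',np.hstack([crop(t,*proj(t,(.549,-.018,.1)),36),crop(s,*proj(s,(.549,-.018,.07)),36)]))
print(proj(s,(.549,-.018,.07)),proj(t,(.549,-.018,.1)))
E
```

```text
[ 0.54817284 -0.01794705  0.08796438] [ 0.78002924 -0.07616777  0.21352167] 0.06396898904554235 [-3.14136924e+00 -8.16581532e-04 -3.13829454e+00]
[308.57017669 215.12010494] [294.98559661 196.98412617]
```

View pics/c6.png

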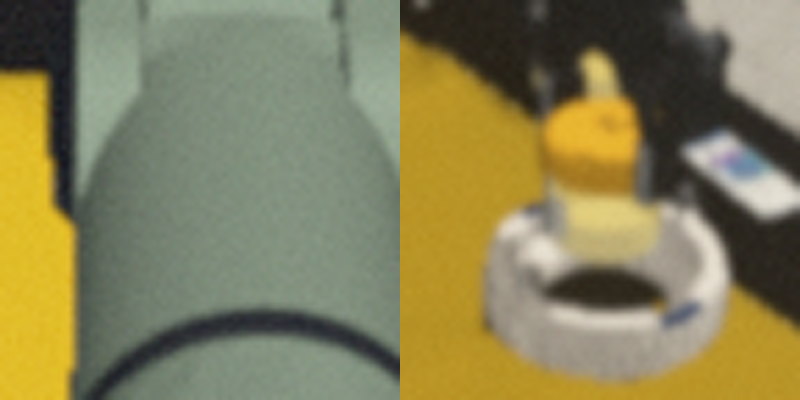

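```bash
python3 - <<'E'
from h import *
s=load('scene'); print('pred cup bottom',proj(s,(.5482,-.018,.055)),'pred pod top',proj(s,(.549,-.018,.04)),proj(s,(.549,-.0165,.04)))
hsv=cv2.cvtColor(s['color'],cv2.COLOR_RGB2HSV); k=np.zeros(hsv.shape[:2],np.uint8); k[205:250,280:340]=1
w=k*((hsv[...,1]<75)&(hsv[...,2]>95)).astype(np.uint8); us=np.where(w[225:240].any(0))[0]; 
for v in range(222,240,3):
    u=np.where(w[v])[0]; print(v,u.min(),u.max(),(u.min()+u.max())/2)
b=((hsv[...,0]>18)&(hsv[...,0]<32)&(hsv[...,1]>60)&(hsv[...,1]<150)&(hsv[...,2]>150)).astype(np.uint8)
for v in range(212,227,2):
    u=np.where(b[v,290:325])[0]+290; print('cup',v,u.min() if len(u) else 0,u.max() if len(u) else 0)
E
```

```text
pred cup bottom [308.10925002 219.74330099] pred pod top [308.10554383 224.12421157] [307.76677684 223.87007736]
222 289 329 309.0
225 288 330 309.0
228 288 331 309.5
231 288 330 309.0
234 288 329 308.5
237 289 328 308.5
cup 212 298 300
cup 214 297 313
cup 216 293 318
cup 218 290 318
cup 220 302 318
cup 222 301 317
cup 224 302 316
cup 226 0 0
```

carry_out([
  [0, 0, 6, 0, 0, 0, 120],
  [0, 0, 8, 0, 0, 0, 120],
  [0, 0, 6, 0, 0, 0, 120],
  [0, 0, 2, 0, 0, 0, 120],
  [0, 0, 0, 0, 0, 0, 120],
])

```text
clock: 7.33
position: [0.5481, -0.0172, 0.0655]
tool_rot: [-3.141, -0.001, -3.137]
force: [-0.7, -0.9, -0.6]
grip_width: 0.0641
```

carry_out([
  [0, 0, 4, 0, 0, 0, 120],
  [0, 0, 4, 0, 0, 0, 120],
  [0, 0, 3, 0, 0, 0, 120],
  [0, 0, 2, 0, 0, 0, 120],
  [0, 0, 0, 0, 0, 0, 120],
])

```text
clock: 7.75
position: [0.5483, -0.0172, 0.0529]
tool_rot: [-3.142, -0.001, -3.137]
force: [-0.2, 0.3, -1.0]
grip_width: 0.0642
```

carry_out([
  [0, 0, 2, 0, 0, 0, 120],
  [0, 0, 2, 0, 0, 0, 120],
  [0, 0, 2, 0, 0, 0, 120],
  [0, 0, 0, 0, 0, 0, 120],
])

```text
clock: 8.08
position: [0.5483, -0.0172, 0.0469]
tool_rot: [-3.142, -0.0, -3.137]
force: [-0.3, -0.3, -0.7]
grip_width: 0.0643
```

carry_out([
  [0, 0, 1, 0, 0, 0, 120],
  [0, 0, 1, 0, 0, 0, 120],
  [0, 0, 1, 0, 0, 0, 120],
  [0, 0, 0, 0, 0, 0, 120],
])

```text
clock: 8.42
position: [0.5485, -0.0172, 0.0442]
tool_rot: [-3.142, -0.0, -3.137]
force: [-0.5, 0.4, -1.2]
grip_width: 0.0643
```

carry_out([
  [0, 0, 0.5, 0, 0, 0, 120],
  [0, 0, 0.5, 0, 0, 0, 120],
  [0, 0, 0, 0, 0, 0, 120],
])

```text
clock: 8.67
position: [0.5486, -0.0172, 0.044]
tool_rot: [3.142, 0.0, -3.137]
force: [-3.8, 0.3, 14.5]
grip_width: 0.0641
```

Contact on the floor at the expected height with low side force. Releasing and lifting.

carry_out([
  [0, 0, -0.5, 0, 0, 0, 80],
  [0, 0, 0, 0, 0, 0, 30],
  [0, 0, 0, 0, 0, 0, 0],
  [0, 0, 0, 0, 0, 0, 0],
  [0, 0, 0, 0, 0, 0, 0],
])

```text
clock: 9.08
position: [0.5485, -0.0172, 0.0437]
tool_rot: [-3.142, -0.0, -3.137]
force: [-1.0, -0.7, -1.1]
grip_width: 0.0855
```

carry_out([
  [0, 0, 0, 0, 0, 0, 0],
  [0, 0, -5, 0, 0, 0, 0],
  [0, 0, -15, 0, 0, 0, 0],
  [0, 0, -25, 0, 0, 0, 0],
  [0, 0, -35, 0, 0, 0, 0],
])

```text
clock: 9.5
position: [0.5472, -0.0172, 0.1233]
tool_rot: [-3.141, -0.004, -3.137]
force: [-0.0, 0.1, -0.5]
grip_width: 0.0855
```

carry_out([
  [3, 20, -35, 0, 0, 0, 0],
  [6, 35, -10, 0, 0, 0, 0],
  [13, 35, 0, 0, 0, 0, 0],
  [13, 35, 0, 0, 0, 0, 0],
  [13, 35, 0, 0, 0, 0, 0],
])

```text
clock: 9.92
position: [0.4991, 0.144, 0.1696]
tool_rot: [3.141, 0.001, -3.138]
force: [1.9, -0.2, -0.4]
grip_width: 0.0852
```

carry_out([
  [13, 35, 0, 0, 0, 0, 0],
  [13, 35, 0, 0, 0, 0, 0],
  [13, 30, 0, 0, 0, 0, 0],
  [13, 25, 0, 0, 0, 0, 0],
  [4, 0, 0, 0, 0, 0, 0],
])

```text
clock: 10.33
position: [0.4408, 0.2726, 0.1691]
tool_rot: [3.14, -0.0, -3.131]
force: [-1.2, -0.4, -0.4]
grip_width: 0.0854
```

```bash
python3 - <<'E'
from h import *
o=bot.observe(); print(o['clock'],o['position'],o['force'],o['grip_width'],o['tool_rot'])
def avg(n):
    F=[bot.grab_frame(n) for _ in range(5)]; f=dict(F[0]); f['color']=np.mean([g['color'] for g in F],0).astype(np.uint8)
    f['z_map']=np.median([g['z_map'] for g in F],0); return f
s=avg('scene'); t=avg('top')
for n,f in(('scene',s),('top',t)):
    pickle.dump(f,open(n+'.pkl','wb')); C=cloud(f)
    for nm,w,r,zr in(('cup',(.549,-.018),.045,(.062,.085)),('pod',(.549,-.018),.075,(.035,.045)),('bar',(.444,.268),.05,(.077,.1)),('drum',(.444,.268),.06,(.055,.069))):
        p=C[(np.hypot(C[...,0]-w[0],C[...,1]-w[1])<r)&(C[...,2]>zr[0])&(C[...,2]<zr[1])]
        if len(p)>9: 
            A=np.c_[p[:,:2]-p[:,:2].mean(0),np.ones(len(p))]
            print(n,nm,len(p),p.mean(0).round(4),'circ',cv2.minEnclosingCircle(p[:,:2].astype(np.float32)),'slope',np.linalg.lstsq(A,p[:,2],rcond=None)[0].round(3),cv2.minAreaRect(p[:,:2].astype(np.float32)) if nm=='bar' else '')
def crop(f,u,v,r): 
    u,v=int(u),int(v); return cv2.resize(f['color'][v-r:v+r,u-r:u+r,::-1],(400,400),interpolation=cv2.INTER_CUBIC)
A=np.hstack([crop(t,*proj(t,(.549,-.017,.05)),30),crop(s,*proj(s,(.444,.265,.1)),45)])
cv2.imwrite('pics/c7.png',A)
E
```

```text
10.3333 [0.44081267 0.27255338 0.16906773] [-1.16983068 -0.42593363 -0.36246984] 0.08543539646958918 [ 3.13953767e+00 -4.24586796e-04 -3.13102824e+00]
scene cup 296 [ 0.5445 -0.0236  0.0686] circ ((0.5464580059051514, -0.02079586125910282), 0.03310360014438629) slope [0.031 0.029 0.069] 
scene pod 300 [ 0.5375 -0.0347  0.0382] circ ((0.549609899520874, -0.020846057683229446), 0.06047334894537926) slope [0.001 0.002 0.038] 
scene bar 102 [0.4419 0.2631 0.0821] circ ((0.44444045424461365, 0.26483020186424255), 0.03259992599487305) slope [0.021 0.192 0.082] ((0.44462963938713074, 0.2645138204097748), (0.021470285952091217, 0.0644432082772255), 89.65548706054688)
scene drum 241 [0.438  0.2487 0.0603] circ ((0.44309258460998535, 0.26158010959625244), 0.04267657920718193) slope [0.017 0.102 0.06 ] 
top cup 516 [ 0.547  -0.0153  0.0706] circ ((0.5473476052284241, -0.015317423269152641), 0.03321988880634308) slope [0.001 0.    0.071] 
top pod 496 [ 0.5484 -0.0166  0.0393] circ ((0.5488386154174805, -0.016376987099647522), 0.05961603298783302) slope [-0.001  0.003  0.039] 
top bar 10 [0.4747 0.268  0.083 ] circ ((0.4750356376171112, 0.2672109603881836), 0.006351087708026171) slope [-1.231  0.065  0.083] ((0.47493627667427063, 0.26732784509658813), (0.0030835175421088934, 0.012500432319939137), 1.52251136302948)
top drum 214 [0.4414 0.2512 0.0608] circ ((0.4437210261821747, 0.26808303594589233), 0.04397524148225784) slope [-0.009  0.057  0.061]
```

View pics/c7.png

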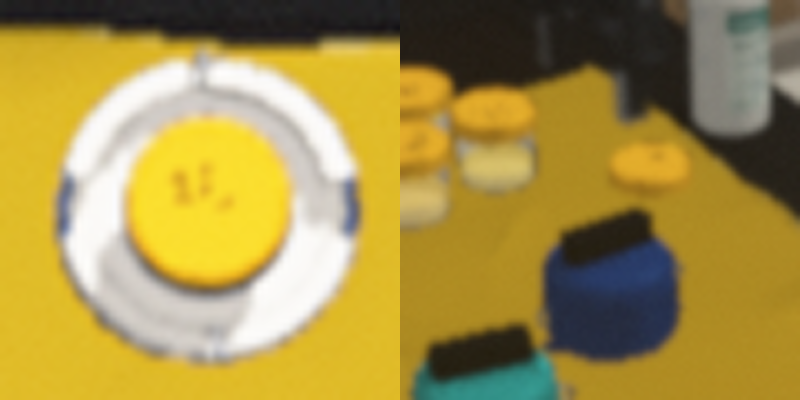

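The top view shows the cup seated centrally in the pocket (crop (208,200)), level and at the right height. The gripper is clear of it. The scene view shows the blue lid (610,290) untouched under the gripper. Descending on the handle.

carry_out([
  [0, 0, 10, 0, 0, -0.2, 0],
  [0, 0, 20, 0, 0, 0, 0],
  [0, 0, 20, 0, 0, 0, 0],
  [0, 0, 10, 0, 0, 0, 0],
  [0, 0, 0, 0, 0, 0, 0],
])

```text
clock: 11.25
position: [0.4423, 0.2666, 0.1066]
tool_rot: [-3.14, -0.003, -3.116]
force: [-0.4, 0.7, -0.7]
grip_width: 0.0854
```

carry_out([
  [0, 0, 0, 0, 0, 0, 0],
  [0, 0, 0, 0, 0, 0, 0],
])

```text
clock: 11.42
position: [0.4436, 0.2675, 0.1094]
tool_rot: [3.141, 0.001, -3.116]
force: [-0.8, 0.4, 0.4]
grip_width: 0.0854
```

carry_out([
  [-0.5, 0, 15, 0, 0, 0, 0],
  [0, 0, 15, 0, 0, 0, 0],
  [0, 0, 10, 0, 0, 0, 0],
  [0, 0, 5, 0, 0, 0, 0],
  [0, 0, 0, 0, 0, 0, 0],
])

```text
clock: 11.83
position: [0.4436, 0.2673, 0.0634]
tool_rot: [-3.141, -0.001, -3.116]
force: [0.8, -0.3, 0.0]
grip_width: 0.0855
```

carry_out([
  [0, 0, 0, 0, 0, 0, 200],
  [0, 0, 0, 0, 0, 0, 255],
  [0, 0, 0, 0, 0, 0, 255],
  [0, 0, 0, 0, 0, 0, 255],
  [0, 0, 0, 0, 0, 0, 255],
], force=60)

```text
clock: 12.25
position: [0.4439, 0.2674, 0.0641]
tool_rot: [3.141, 0.0, -3.116]
force: [0.1, 0.6, -0.1]
grip_width: 0.0256
```

carry_out([
  [0, 0, 0, 0, 0, 0, 255],
  [0, 0, 0, 0, 0, 0, 255],
  [0, 0, 0, 0, 0, 0, 255],
  [0, 0, 0, 0, 0, 0, 255],
  [0, 0, 0, 0, 0, 0, 255],
], force=110)

```text
clock: 12.67
position: [0.4439, 0.2676, 0.0641]
tool_rot: [3.141, 0.0, -3.116]
force: [-0.9, 1.3, 6.3]
grip_width: 0.0174
```

Bar gripped. Lifting the lid and carrying it over the pod.

carry_out([
  [0, 0, -10, 0, 0, 0, 255],
  [0, 0, -20, 0, 0, 0, 255],
  [0, 0, -30, 0, 0, 0, 255],
  [0, -5, -30, 0, 0, 0, 255],
  [-3, -10, -20, 0, 0, 0, 255],
])

```text
clock: 13.08
position: [0.4469, 0.2533, 0.1767]
tool_rot: [3.14, 0.001, -3.115]
force: [0.1, 1.0, -1.5]
grip_width: 0.0178
```

carry_out([
  [-7, -22, 0, 0, 0, 0, 255],
  [-9, -27, 0, 0, 0, 0, 255],
  [-9, -27, 0, 0, 0, 0, 255],
  [-9, -27, 0, 0, 0, 0, 255],
  [-9, -27, 0, 0, 0, 0, 255],
])

```text
clock: 13.5
position: [0.4934, 0.1221, 0.1744]
tool_rot: [3.142, 0.0, -3.116]
force: [1.2, 0.3, -0.6]
grip_width: 0.0181
```

carry_out([
  [-9, -27, 0, 0, 0, 0, 255],
  [-9, -27, 0, 0, 0, 0, 255],
  [-9, -27, 0, 0, 0, 0, 255],
  [-9, -25, 0, 0, 0, 0, 255],
  [-8, -20, 0, 0, 0, 0, 255],
])

```text
clock: 13.92
position: [0.5407, -0.0036, 0.1744]
tool_rot: [-3.141, -0.0, -3.118]
force: [0.0, 0.2, -2.4]
grip_width: 0.0175
```

carry_out([
  [-5, -12, 0, 0, 0, 0.4, 255],
  [-2, -5.5, 0, 0, 0, 0.8, 255],
  [0, 0, 0, 0, 0, 1, 255],
  [0, 0, 0, 0, 0, 1, 255],
  [0, 0, 0, 0, 0, 1, 255],
])

```text
clock: 14.33
position: [0.5475, -0.0182, 0.1741]
tool_rot: [3.141, -0.0, 2.72]
force: [0.8, -0.6, -2.0]
grip_width: 0.0178
```

carry_out([
  [0, 0, 0, 0, 0, 1, 255],
  [0, 0, 0, 0, 0, 1, 255],
  [0, 0, 0, 0, 0, 1, 255],
  [0, 0, 0, 0, 0, 1, 255],
  [0, 0, 0, 0, 0, 1, 255],
])

```text
clock: 14.75
position: [0.5476, -0.0179, 0.1741]
tool_rot: [3.141, -0.001, 2.197]
force: [0.5, -0.3, -2.9]
grip_width: 0.018
```

carry_out([
  [0, 0, 0, 0, 0, 1, 255],
  [0, 0, 0, 0, 0, 1, 255],
  [0, 0, 0, 0, 0, 1, 255],
  [0, 0, 0, 0, 0, 1, 255],
  [0, 0, 0, 0, 0, 1, 255],
])

```text
clock: 15.17
position: [0.5476, -0.0178, 0.1741]
tool_rot: [-3.142, -0.001, 1.673]
force: [0.1, 0.1, -2.8]
grip_width: 0.0176
```

carry_out([
  [0, 0, 0, 0, 0, 0.6, 255],
  [0, 0, 0, 0, 0, 0.4, 255],
  [0, 0, 0, 0, 0, 0, 255],
  [0, 0, 0, 0, 0, 0, 255],
])

```text
clock: 15.5
position: [0.5476, -0.018, 0.174]
tool_rot: [-3.141, -0.0, 1.576]
force: [-0.2, 0.6, -2.1]
grip_width: 0.0179
```

carry_out([
  [-0.3, 1.2, 10, 0, 0, 0, 255],
  [0, 0, 15, 0, 0, 0, 255],
  [0, 0, 15, 0, 0, 0, 255],
  [0, 0, 12, 0, 0, 0, 255],
  [0, 0, 6, 0, 0, 0, 255],
])

```text
clock: 15.92
position: [0.5483, -0.0189, 0.1139]
tool_rot: [-3.14, 0.0, 1.576]
force: [0.1, 0.6, -2.2]
grip_width: 0.0174
```

carry_out([
  [0, 0, 0, 0, 0, 0, 255],
  [0, 0, 0, 0, 0, 0, 255],
])

```text
clock: 16.08
position: [0.549, -0.0192, 0.1158]
tool_rot: [-3.141, 0.0, 1.575]
force: [0.3, 0.7, -1.9]
grip_width: 0.0177
```

```bash
python3 - <<'E'
from h import *
o=bot.observe(); print(o['clock'],o['position'],o['force'],o['moment'],o['grip_width'],o['tool_rot'])
F=[bot.grab_frame('scene') for _ in range(5)]; s=dict(F[0]); s['color']=np.mean([g['color'] for g in F],0).astype(np.uint8); s['z_map']=np.median([g['z_map'] for g in F],0); pickle.dump(s,open('scene.pkl','wb'))
u,v=map(int,proj(s,(.549,-.018,.06)))
cv2.imwrite('pics/c8.png',cv2.resize(s['color'][v-32:v+32,u-32:u+32,::-1],(600,600),interpolation=cv2.INTER_CUBIC)); print(u,v)
hsv=cv2.cvtColor(s['color'],cv2.COLOR_RGB2HSV)
b=(hsv[...,0]>105)&(hsv[...,0]<130)&(hsv[...,1]>100)&(hsv[...,2]>40); w=(hsv[...,1]<75)&(hsv[...,2]>95)
for r in range(190,246,3):
    x=np.where(b[r,275:345])[0]+275; y=np.where(w[r,275:345])[0]+275
    print(r,(x.min(),x.max(),(x.min()+x.max())/2) if len(x) else '',(y.min(),y.max(),(y.min()+y.max())/2) if len(y) else '')
print('pred lid axis',proj(s,(.5488,-.0183,.06)),proj(s,(.5488,-.0183,.1)),'pod',proj(s,(.5488,-.0183,.02)))
E
```

```text
16.0833 [ 0.54899898 -0.01917521  0.11577626] [ 0.2844124   0.67402183 -1.94458887] [ 0.01791431 -0.05527429  0.03010756] 0.01766294570935469 [-3.14128095e+00  1.26505082e-04  1.57501669e+00]
308 218
190  (np.int64(324), np.int64(344), np.float64(334.0))
193  (np.int64(328), np.int64(344), np.float64(336.0))
196  (np.int64(309), np.int64(344), np.float64(326.5))
199 (np.int64(298), np.int64(323), np.float64(310.5)) (np.int64(324), np.int64(344), np.float64(334.0))
202 (np.int64(296), np.int64(328), np.float64(312.0)) (np.int64(330), np.int64(344), np.float64(337.0))
205 (np.int64(296), np.int64(325), np.float64(310.5)) (np.int64(327), np.int64(334), np.float64(330.5))
208 (np.int64(295), np.int64(325), np.float64(310.0)) (np.int64(327), np.int64(338), np.float64(332.5))
211 (np.int64(295), np.int64(326), np.float64(310.5)) (np.int64(328), np.int64(342), np.float64(335.0))
214 (np.int64(295), np.int64(326), np.float64(310.5)) (np.int64(331), np.int64(344), np.float64(337.5))
217 (np.int64(296), np.int64(325), np.float64(310.5)) (np.int64(335), np.int64(341), np.float64(338.0))
220 (np.int64(296), np.int64(319), np.float64(307.5)) (np.int64(290), np.int64(328), np.float64(309.0))
223 (np.int64(297), np.int64(319), np.float64(308.0)) (np.int64(289), np.int64(330), np.float64(309.5))
226 (np.int64(300), np.int64(322), np.float64(311.0)) (np.int64(288), np.int64(330), np.float64(309.0))
229 (np.int64(319), np.int64(320), np.float64(319.5)) (np.int64(288), np.int64(331), np.float64(309.5))
232  (np.int64(288), np.int64(330), np.float64(309.0))
235  (np.int64(288), np.int64(329), np.float64(308.5))
238  (np.int64(289), np.int64(328), np.float64(308.5))
241  (np.int64(293), np.int64(325), np.float64(309.0))
244  (np.int64(298), np.int64(320), np.float64(309.0))
pred lid axis [308.42556045 218.21919199] [309.05782988 205.97123194] pod [307.81299851 230.08538994]
```

View pics/c8.png

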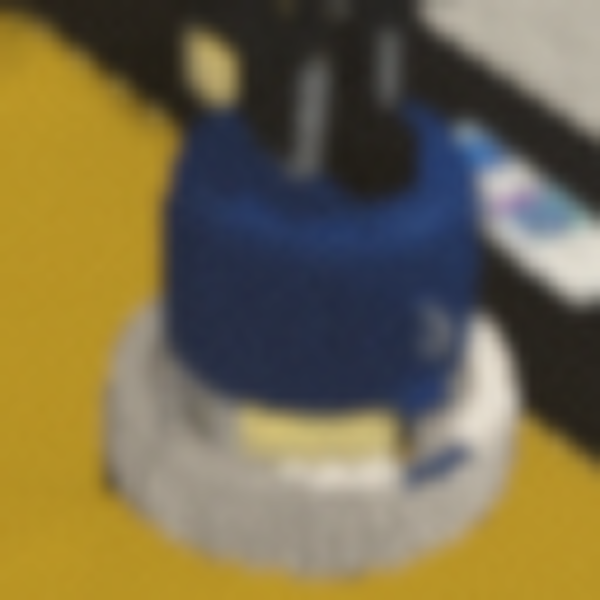

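Lid hangs over the cup, its ear at (425,400) in line with the notch at (440,465). The drum is about 0.6 px right of the pod axis, so I'll shift it about 1 mm and lower slowly.

carry_out([
  [0.9, -0.3, 3, 0, 0, 0, 255],
  [0, 0, 3, 0, 0, 0, 255],
  [0, 0, 3, 0, 0, 0, 255],
  [0, 0, 2, 0, 0, 0, 255],
  [0, 0, 0, 0, 0, 0, 255],
])

```text
clock: 16.75
position: [0.5484, -0.0181, 0.1043]
tool_rot: [-3.141, 0.0, 1.575]
force: [-0.0, 0.1, -2.5]
grip_width: 0.018
```

carry_out([
  [0, 0, 1.5, 0, 0, 0, 255],
  [0, 0, 1.5, 0, 0, 0, 255],
  [0, 0, 1, 0, 0, 0, 255],
  [0, 0, 0, 0, 0, 0, 255],
])

```text
clock: 17.08
position: [0.5486, -0.0181, 0.1006]
tool_rot: [-3.141, 0.0, 1.575]
force: [-0.6, -0.7, -2.2]
grip_width: 0.0183
```

Below collar height with no contact force, so the ears are in the notches. Continuing down against the spring.

carry_out([
  [0, 0, 1.5, 0, 0, 0, 255],
  [0, 0, 1.5, 0, 0, 0, 255],
  [0, 0, 1, 0, 0, 0, 255],
  [0, 0, 0, 0, 0, 0, 255],
])

```text
clock: 17.42
position: [0.5487, -0.0181, 0.0967]
tool_rot: [-3.142, 0.0, 1.575]
force: [-0.2, -0.2, 0.9]
grip_width: 0.0177
```

carry_out([
  [0, 0, 1.5, 0, 0, 0, 255],
  [0, 0, 1.5, 0, 0, 0, 255],
  [0, 0, 1, 0, 0, 0, 255],
  [0, 0, 0, 0, 0, 0, 255],
])

```text
clock: 17.75
position: [0.5488, -0.0181, 0.0927]
tool_rot: [3.141, 0.0, 1.575]
force: [0.2, 0.0, 4.2]
grip_width: 0.018
```

carry_out([
  [0, 0, 1, 0, 0, 0, 255],
  [0, 0, 1, 0, 0, 0, 255],
  [0, 0, 1, 0, 0, 0, 255],
  [0, 0, 0, 0, 0, 0, 255],
  [0, 0, 0, 0, 0, 0, 255],
])

```text
clock: 18.17
position: [0.5489, -0.0181, 0.09]
tool_rot: [3.141, -0.0, 1.575]
force: [-0.5, 0.1, 7.3]
grip_width: 0.0179
```

carry_out([
  [0, 0, 1, 0, 0, 0, 255],
  [0, 0, 1, 0, 0, 0, 255],
  [0, 0, 1, 0, 0, 0, 255],
  [0, 0, 0.5, 0, 0, 0, 255],
  [0, 0, 0, 0, 0, 0, 255],
])

```text
clock: 18.58
position: [0.5489, -0.0181, 0.0866]
tool_rot: [3.141, -0.0, 1.575]
force: [-1.2, 0.1, 9.9]
grip_width: 0.0176
```

carry_out([
  [0, 0, 0.5, 0, 0, 0, 255],
  [0, 0, 0.5, 0, 0, 0, 255],
  [0, 0, 0, 0, 0, 0, 255],
])

```text
clock: 18.83
position: [0.5491, -0.0182, 0.0861]
tool_rot: [3.141, -0.0, 1.575]
force: [-3.7, -0.0, 18.2]
grip_width: 0.0177
```

Fully down (TCP 86.1 mm, so lid origin is 22 mm). Turning clockwise.

carry_out([
  [0, 0, 0, 0, 0, 0.4, 255],
  [0, 0, 0, 0, 0, 0.7, 255],
  [0, 0, 0, 0, 0, 0.8, 255],
  [0, 0, 0, 0, 0, 0.8, 255],
  [0, 0, 0, 0, 0, 0.3, 255],
])

```text
clock: 19.25
position: [0.549, -0.0187, 0.0861]
tool_rot: [3.141, 0.0, 1.256]
force: [-4.5, -2.4, 19.1]
grip_width: 0.018
```

```bash
python3 -c "
from h import *
o=bot.observe(); print(o['position'],o['tool_rot'],o['force'],o['moment'],o['grip_width'])"
```

```text
[ 0.54898747 -0.01869239  0.08606452] [3.14064222e+00 1.57772144e-04 1.25581595e+00] [-4.47828464 -2.38649316 19.11492751] [-0.53924754  1.51276542  0.36885076] 0.017961197860408545
```

carry_out([
  [0, 0, 0, 0, 0, 0.8, 255],
  [0, 0, 0, 0, 0, 0.8, 255],
  [0, 0, 0, 0, 0, 0.8, 255],
  [0, 0, 0, 0, 0, 0.8, 255],
  [0, 0, 0, 0, 0, 0.8, 255],
])

```text
clock: 19.67
position: [0.5489, -0.0183, 0.0861]
tool_rot: [3.141, -0.001, 0.838]
force: [-3.4, -0.8, 18.3]
grip_width: 0.0179
```

carry_out([
  [0, 0, 0, 0, 0, 0.8, 255],
  [0, 0, 0, 0, 0, 0.8, 255],
  [0, 0, 0, 0, 0, 0.8, 255],
  [0, 0, 0, 0, 0, 0.8, 255],
  [0, 0, 0, 0, 0, 0.8, 255],
])

```text
clock: 20.08
position: [0.549, -0.0181, 0.0861]
tool_rot: [-3.141, -0.001, 0.419]
force: [-3.9, 1.0, 19.1]
grip_width: 0.0176
```

carry_out([
  [0, 0, 0, 0, 0, 0.6, 255],
  [0, 0, 0, 0, 0, 0.4, 255],
  [0, 0, 0, 0, 0, 0.2, 255],
  [0, 0, 0, 0, 0, 0, 255],
])

```text
clock: 20.42
position: [0.5491, -0.0179, 0.0861]
tool_rot: [-3.141, -0.001, 0.296]
force: [-3.9, 0.9, 20.8]
grip_width: 0.0175
```

```bash
python3 -c "
from h import *
o=bot.observe(); print(o['position'],o['tool_rot'],o['force'],o['moment'],o['grip_width'])"
```

```text
[ 0.54906815 -0.01790672  0.08605354] [-3.14133742e+00 -9.68010094e-04  2.96399222e-01] [-3.88180162  0.89696864 20.78172787] [0.7654759  1.04409859 0.11548422] 0.017514713039769543
```

carry_out([
  [0, 0, 0, 0, 0, 0.2, 255],
  [0, 0, 0, 0, 0, 0.2, 255],
  [0, 0, 0, 0, 0, 0.2, 255],
  [0, 0, 0, 0, 0, 0.2, 255],
  [0, 0, 0, 0, 0, 0.1, 255],
])

```text
clock: 20.83
position: [0.5491, -0.0179, 0.0861]
tool_rot: [-3.141, -0.001, 0.203]
force: [-3.6, 1.3, 19.3]
grip_width: 0.0176
```

```bash
python3 -c "
from h import *
o=bot.observe(); print(o['position'],o['tool_rot'],o['force'],o['moment'],o['grip_width'])"
```

```text
[ 0.54912387 -0.01792394  0.08606164] [-3.14114226e+00 -1.11049705e-03  2.02519094e-01] [-3.56786035  1.32285252 19.29442523] [0.70699186 0.87998448 0.29341897] 0.017625952434704394
```

carry_out([
  [0, 0, 0, 0, 0, 0.1, 255],
  [0, 0, 0, 0, 0, 0.1, 255],
  [0, 0, 0, 0, 0, 0.1, 255],
  [0, 0, 0, 0, 0, 0, 255],
])

```text
clock: 21.17
position: [0.5491, -0.0179, 0.086]
tool_rot: [-3.141, -0.001, 0.172]
force: [-3.6, 2.2, 19.3]
grip_width: 0.018
```

```bash
python3 -c "
from h import *
o=bot.observe(); print(o['position'],o['tool_rot'],o['force'],o['moment'],o['grip_width'])"
```

```text
[ 0.54912708 -0.01789633  0.08604595] [-3.14107180e+00 -1.07822477e-03  1.71670146e-01] [-3.57823665  2.16209869 19.33045363] [0.68086513 0.85765723 0.22586746] 0.01796540726245567
```

carry_out([
  [0, 0, 0, 0, 0, 0.15, 255],
  [0, 0, 0, 0, 0, 0.15, 255],
  [0, 0, 0, 0, 0, 0, 255],
])

```text
clock: 21.42
position: [0.5492, -0.018, 0.0861]
tool_rot: [-3.141, -0.001, 0.141]
force: [-3.4, -0.3, 20.3]
grip_width: 0.0178
```

```bash
python3 -c "
from h import *
o=bot.observe(); print(o['position'],o['tool_rot'],o['force'],o['moment'],o['grip_width'])"
```

```text
[ 0.54915948 -0.01803248  0.08608791] [-3.14148890e+00 -9.87991987e-04  1.40994518e-01] [-3.38778945 -0.28426655 20.33240346] [0.43450576 0.85829719 1.22839166] 0.01781800687539944
```

carry_out([
  [0, 0, 0, 0, 0, 0.15, 255],
  [0, 0, 0, 0, 0, 0.15, 255],
  [0, 0, 0, 0, 0, 0, 255],
])

```text
clock: 21.67
position: [0.5492, -0.018, 0.0861]
tool_rot: [3.141, -0.001, 0.111]
force: [-3.5, -1.7, 19.4]
grip_width: 0.0175
```

```bash
python3 -c "
from h import *
o=bot.observe(); print(o['position'],o['tool_rot'],o['force'],o['moment'],o['grip_width'])"
```

```text
[ 0.54915489 -0.01802594  0.08608676] [ 3.14134690e+00 -7.54053492e-04  1.11256028e-01] [-3.45984707 -1.72085224 19.41357277] [0.19181791 0.87036703 2.54877117] 0.01754393732515464
```

The stop is clear: moment rose 0.2→1.2→2.5 N m as yaw went from 10° to 6.4°. One visual check.

```bash
python3 - <<'E'
from h import *
F=[bot.grab_frame('scene') for _ in range(5)]; s=dict(F[0]); s['color']=np.mean([g['color'] for g in F],0).astype(np.uint8)
u,v=map(int,proj(s,(.549,-.018,.05)))
cv2.imwrite('pics/c9.png',np.hstack([cv2.resize(s['color'][v-32:v+32,u-32:u+32,::-1],(450,450),interpolation=cv2.INTER_CUBIC),cv2.resize(s['color'][150:310,240:480,::-1],(350,233)).repeat(1,0) if 0 else cv2.copyMakeBorder(cv2.resize(s['color'][150:310,240:480,::-1],(350,233)),0,217,0,0,0)]))
o=bot.observe(); print(o['position'],o['tool_rot'],o['force'],o['moment'])
E
```

```text
[ 0.54915256 -0.01802167  0.08608227] [ 3.14136523e+00 -7.85532289e-04  1.12284105e-01] [-4.50060648e+00 -6.23370719e-03  1.95889394e+01] [0.15783174 0.8328017  2.58109901]
```

View pics/c9.png

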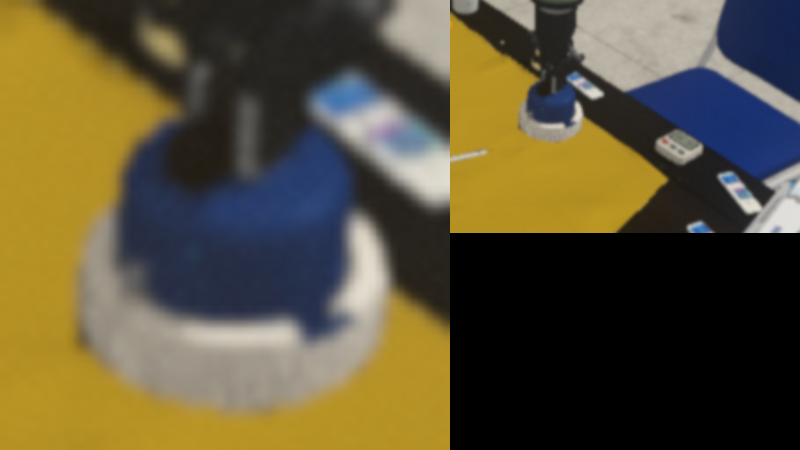

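The picture shows the lid level and seated in the collar. The notch at (325,325) is empty of the ear, and the wire eyes stand together at (133,275). The handle is still gripped. Handing in.

```bash
python3 -c "
from workcell import bot
print(bot.job_done()); o=bot.observe(); print(o['clock'],o['position'],o['tool_rot'],o['force'],o['grip_width'])"
```

```text
the job is handed in; nothing more can be done
None
the job is handed in; nothing more can be done
```

I packed the cup and locked the lid, then handed the job in at about 22 s with the gripper still holding the handle; no verdict came back.

- **Cup:** It stands upright in the pocket. After I let go, the top camera showed its lid level at about 71 mm (72 mm expected) and about 1.5 mm off the pod's centre.
- **Lid height:** The ears went through the notches without catching. The lid's lower edge is at about 22 mm, so it is fully down, held with about 20 N.
- **Lid turn:** I turned it about 80° clockwise and met the stop at a tool angle of about 9°, against roughly 10° expected from the images. I turned a little further to hold it there, and the moment rose to 2.5 N m. The last picture shows the lid level in the collar and what look like the two wire eyes side by side, but it is blurry.
- **Bystanders:** I never went near the open cup, the timer or the cassette, nor the turquoise lid. I did not measure their positions again at the end.
- **Readings that disagreed:** The two cameras differed by about 5 mm in y. I settled this from where the gripper had centred the cup. The gripper also read 2 to 4 mm narrower than the known widths on both grasps, though both held.

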